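# Open a bolted pair of cupboard doors

## Robot

A 7-joint arm with a two-finger parallel gripper is mounted at the origin on a cart in front of the work surface, level with it; the furniture and walls round the work are solid. World frame = base frame: x ahead of the robot, y to its left, z up, the work surface at z = 0. Lengths are in m, angles in rad, forces in N, time in s.
With the tool pointing down it reaches from about 0.4 to 0.85 m from the base axis. Payload 10.4 kg.
Tool frame: the origin (TCP) lies midway between the tips of the shut fingers; the grasp point (between the pads) lies 19 mm behind it; z points along the fingers, y is the direction in which the jaws open and shut (so a half turn about z gives the same grasp; the last joint's range is limited). The gripper opens to 87 mm and grips with 3 to 60 N. Pads are 19 mm wide; open, the fingers measure 117 mm over their backs; the gripper's body (75 mm by 190 mm) begins 51 mm behind the grasp point.
Start: joints at [-1.29, 0.332, -0.065, 1.46, 0.022, 1.35, -0.088], TCP at [0.187, 0.596, 0.223] pointing down, gripper open.
Joint ranges: [-2.6, 2.6], [-0.5, 2.12], [-1.47, 1.34], [0.16, 2.42], [-1.27, 4.41], [0.06, 2.06], [-2.6, 2.6]. Speed limits (rad/s): [2.22, 2.22, 2.79, 2.79, 3.14, 3.14, 3.14].

## Interface

Orientations are given as a 3x3 rotation matrix whose columns are the frame's x, y, z axes.
In Python, from workcell import ctrl gives the robot as it stands.
- The arm moves only by the tool apply_moves, never from a script. Its argument "plan" is a list of rows, each a list of 4 numbers: the shift along the tool's x, y, z in mm, then the turn about the tool's z in rad. A call has exactly 8 rows; each row is the pose to reach, as a shift and turn from the pose measured when the call began, along the tool's axes at that moment; what a row does not reach only later rows make up. A row lasts 1/10 s, in which the tool goes at most 50 mm and 8.59 degrees, less where a joint would pass 70% of its speed; a pose out of reach is approached as far as the arm can. A call with a gripper value outside its range is refused whole. "hand" is the closure, from 0 (fully open) to 1 (shut), set as the call begins (left out, the last holds). The fingers move at their own pace and stop on an object; the grip force is fixed at half the most. Time passes only in rows, so rows that repeat a pose let the fingers close, or fill a call up. It gives the time, the measured TCP pose, the force and the opening at its end, in the units of the state.
- ctrl.observe(): the state, without advancing time (a new reading comes with each control period).
- ctrl.read_camera(name): name is "scene" or "top"; returns (picture, depth): 480x640x3 uint8, red, green, blue; 480x640 float32, m along the optical axis (not along the pixel's ray), 0 where there is no reading.
- ctrl.camera_params(name): a dict with "fx", "fy", "cx", "cy" (pixels), "world_to_cam" (4x4, takes a point from world to camera coordinates). Camera axes: x right, y down, z forward; pixel columns grow to the right and rows downward; lengths in m; the calibration is good to about 2 mm. A picture is of the moment at which its call begins. camera_params takes no time and is no camera call.
- ctrl.hand_in(): hands the job in, once; it reports no verdict.
The state is a dict: "time_s": time; "joint_pos": joint angles; "qd": joint speeds; "effort": joint torques, N m; "eef_pos": TCP position; "tcp_rot": TCP orientation; "force": force on the tool from outside, world axes, zero at the start; "torque": the same for the moment, N m; "width": finger opening in m.
Only numpy, scipy, OpenCV 4.12 (cv2) and the standard library are available. Lean on these libraries where they do the work, as an engineer would, in place of code of your own. Each camera call takes 0.05 s, during which the arm holds its last target.

## Task

Open both doors of the small sloping cupboard on the bench so that the castings inside can be got at: first swing open the left door, whose raised cover hides the bolt, then draw the right door's bolt gently back (down the slope) until you feel it meet its stop, and open the right door too. Leave both doors standing about square off the sloping face or farther open, and leave the loose casting and the three loose clamp blocks round the cupboard where they are.

Things in the scene. Friction and masses are not known exactly. Their poses are not given: they have to be found in the camera images.
- cupboard: grey sheet-metal cupboard fixed to the bench, 320 mm wide (y), 202 mm deep, like a small desk: front wall 46 mm high, back 192 mm, the face between slopes 35 degrees from level, rising away from the robot. Origin on the bench under the face's middle; x level to the back, y left, z up. Castings lie fixed inside
- face_middle (a point): middle of the sloping face, 116 mm above the cupboard's origin, on the line where the doors meet. Its axes, used in these notes: x = u, up the slope; y = left; z = n, square off the face (up and toward the robot, 35 degrees from vertical). The two doors, each 140 mm wide, 200 mm long (u = -100 to +100 mm) and 6 mm thick, cover the face; n = 0 is their outer side
- hood_edge (a point): middle of the free edge of the hood: a wall 5 mm thick, as wide as the cupboard, that stands square off the face at its top end (u = 127 to 132 mm) and is 76 mm high along n. It leans over the bolt, so a vertical gripper cannot get to the knob: come in with the tool tilted 25 to 40 degrees, its back toward the robot
- active_door (a joint): left door, hinged along its left edge (140 mm left of the middle, parallel to u); 0 = shut, grows as it opens, 1.57 = square off the face, 1.9 = its end; starts shut or up to 0.12 ajar. Hinge friction (0.3 N m) holds it where it is left. Its free edge carries a raised cover (44 mm wide, 32 mm high, u = -30 to 95 mm) that overlaps the right door by 39 mm and hides the bolt's knob
- active_handle (a point): middle of the bar of the left door's bow handle, which stands on top of the cover: steel bar 10 mm thick, 58 mm long, parallel to u, 72 mm off the door's outer side (40 mm above the cover), 157 mm from that door's hinge line, at u = 15 mm. The round bar can turn between finger pads as the door swings
- active_hinge (a point): point on the left door's hinge line at the handle's u (15 mm), on the door's outer side
- passive_door (a joint): right door, hinged along its right edge (140 mm right of the middle, parallel to u); same values, friction and size as the left one; it starts shut and cannot open while its bolt is in the staple
- passive_handle (a point): middle of the bar of the right door's bow handle: steel bar 10 mm thick, 46 mm long, parallel to u, 50 mm off the door's outer side, 105 mm from that door's hinge line, at u = -65 mm
- passive_hinge (a point): point on the right door's hinge line at the handle's u (-65 mm), on the door's outer side
- bolt_track (a point): point on the right door's outer side, 20 mm right of the meeting line, at u = +50 mm. The bolt is a steel bar along u on the door, its tip in a staple at the top. Knob: upright round stud 12 mm thick, top 30 mm off the door, standing at the start anywhere from 0 to 28 mm below this point (not reported: find it by touch). From 10 mm above this point up to u = 100 mm nothing is over 13 mm high
- bolt_stop: fixed steel block on the right door, 8 x 26 x 13 mm, origin at u = -12 mm on the door's outer side. Pushed by its knob down the slope (-u), the bolt slides with 3 N of friction, leaves the staple after 13 to 21 mm, meets this block 3.5 mm farther on, and stays where left. How far is not reported: stop when the push rises clearly; over 25 N on the block is ramming
- casting_mid (a point): bystander: loose cast aluminium housing half 60 x 110 x 28 mm, in front and to the right of the cupboard; point 14 mm above its underside
- block_a_mid (a point): bystander: loose clamp block with an upright knob, 24 x 60 x 29 mm, in front of the cupboard's left side; point 14 mm above its underside
- block_b_mid (a point): bystander: loose clamp block with a flat top, 25 x 52 x 21 mm, on the cardboard to the cupboard's left; point 14 mm above its underside
- block_c_mid (a point): bystander: loose clamp block with an upright knob, 24 x 60 x 29 mm, to the right of the loose casting; point 14 mm above its underside

How it is judged:
By the outcome, as a careful person would: the job done as asked, in the order asked, and still so for the second after the job is handed in, with the robot touching nothing.
It also fails if it takes over 64 s, if anything falls off the work surface, if the arm or the gripper's body presses on something with over 40 N, if the wrist force passes 120 N, or if a joint passes its speed limit or range.

## Working session

There is one attempt and no reset: what is moved stays moved. The work goes in short steps, Python scripts to look and compute and a tool call to move; the robot and the scene stay as the last step left them, time stands still between calls to the robot, and variables do not carry over. Pictures are saved under pics/ and viewed, and the job is handed in when it is done.

Besides the shell and the picture viewer there is one more tool, called after "Request:" as name(argument=value, ...), one argument or row to a line, values as JSON. apply_moves: Moves the arm, as the interface text tells. Its arguments: {"type":"object","properties":{"plan":{"type":"array"},"hand":{"type":"number"}},"required":["plan"]}

```bash
ls; mkdir -p pics; python3 - <<'E'
from workcell import ctrl
import cv2,numpy as np
s=ctrl.observe()
print({k:np.round(v,3).tolist() for k,v in s.items()})
for n in("scene","top"):
    im,d=ctrl.read_camera(n); cv2.imwrite(f"pics/{n}0.png",im[:,:,::-1]); np.save(f"pics/{n}0.npy",d)
    p=ctrl.camera_params(n); print(n,{k:np.round(v,4).tolist() for k,v in p.items()})
E
```

```text
pics
{'time_s': 0.0, 'joint_pos': [-1.29, 0.333, -0.065, 1.461, 0.022, 1.35, -0.088], 'qd': [-0.001, -0.0, -0.001, -0.001, -0.001, -0.001, 0.003], 'effort': [0.0, -62.325, 0.024, -38.99, -0.061, 0.04, 0.0], 'eef_pos': [0.187, 0.596, 0.222], 'tcp_rot': [[-0.954, 0.299, -0.0], [0.299, 0.954, -0.001], [-0.0, -0.001, -1.0]], 'force': [-0.01, 0.114, 0.199], 'torque': [0.05, 0.002, 0.021], 'width': 0.087}
scene {'fx': 594.521, 'fy': 594.521, 'cx': 330.4363, 'cy': 238.8485, 'world_to_cam': [[0.7016, -0.7126, -0.002, -0.3632], [-0.3533, -0.3454, -0.8694, 0.3479], [0.6188, 0.6107, -0.4941, 1.1377], [0.0, 0.0, 0.0, 1.0]]}
top {'fx': 599.3988, 'fy': 599.3988, 'cx': 324.2178, 'cy': 244.3856, 'world_to_cam': [[-0.019, -0.9998, -0.0071, 0.0318], [-0.9845, 0.02, -0.1743, 0.574], [0.1744, 0.0036, -0.9847, 1.5555], [0.0, 0.0, 0.0, 1.0]]}
```

View pics/scene0.png

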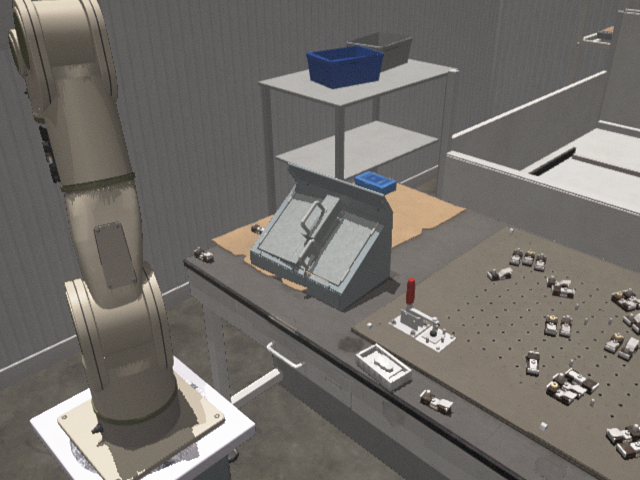

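View pics/top0.png

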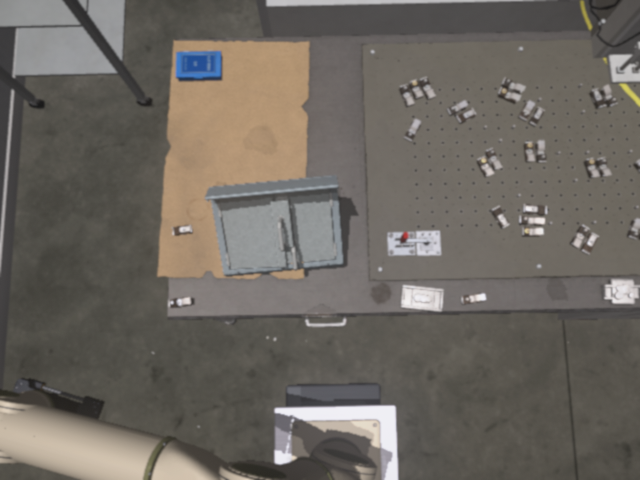

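The cupboard is at about (275,230) in the top view, slightly yawed, with its hood along the top edge from (208,192) to (340,182). I'll crop in closer and use the depth.

```bash
cat > h.py <<'E'
import cv2,numpy as np
from workcell import ctrl
def cloud(n,d):
    p=ctrl.camera_params(n); v,u=np.mgrid[:480,:640]
    P=np.stack([(u-p['cx'])/p['fx']*d,(v-p['cy'])/p['fy']*d,d],-1)
    T=np.linalg.inv(p['world_to_cam']); W=P@T[:3,:3].T+T[:3,3]; W[d<=0]=np.nan
    return W
def proj(n,X):
    p=ctrl.camera_params(n); T=p['world_to_cam']; c=np.atleast_2d(X)@T[:3,:3].T+T[:3,3]
    return np.stack([c[:,0]/c[:,2]*p['fx']+p['cx'],c[:,1]/c[:,2]*p['fy']+p['cy']],-1)
E
python3 - <<'E'
from h import *
for n,(x0,y0,x1,y1) in dict(scene=(230,150,410,320),top=(150,160,370,320)).items():
    im=cv2.imread(f'pics/{n}0.png')[y0:y1,x0:x1]; f=min(800/im.shape[1],600/im.shape[0])
    cv2.imwrite(f'pics/{n}0c.png',cv2.resize(im,None,fx=f,fy=f,interpolation=cv2.INTER_CUBIC)); print(n,f)
W=cloud('top',np.load('pics/top0.npy'))
for u,v in [(320,245),(320,215),(250,245),(250,215),(275,187),(215,193),(335,183),(350,290),(180,230),(190,100)]: print((u,v),W[v,u].round(4))
# plane fit right door region and left door region
for nm,(a,b,c,e) in dict(right=(306,205,332,255),left=(232,210,268,262)).items():
    P=W[b:e,a:c].reshape(-1,3); P=P[~np.isnan(P).any(1)]
    for _ in range(6):
        m=P.mean(0); nn=np.linalg.svd(P-m,full_matrices=False)[2][2]; nn*=np.sign(nn[2]); r=(P-m)@nn; P=P[abs(r)<max(0.003,1.5*r.std())]
    print(nm,m.round(4),nn.round(4),len(P),r.std(),'yaw',np.degrees(np.arctan2(-nn[1],-nn[0])),'slope',np.degrees(np.arccos(nn[2])))
E
```

```text
scene 3.5294117647058822
top 3.6363636363636362
(320, 245) [0.5682 0.0316 0.0779]
(320, 215) [0.6377 0.0296 0.128 ]
(250, 245) [0.5691 0.2139 0.0938]
(250, 215) [0.6343 0.2057 0.159 ]
(275, 187) [0.6844 0.1357 0.2356]
(215, 193) [0.6709 0.2789 0.2418]
(335, 183) [ 0.6917 -0.009   0.2345]
(350, 290) [ 0.4553 -0.047   0.0039]
(180, 230) [0.6277 0.4156 0.0218]
(190, 100) [1.013  0.3996 0.0055]
right [0.6027 0.0348 0.1091] [-0.5672 -0.0549  0.8218] 834 0.001625984112552236 yaw 5.524693044967076 slope 34.73830313308071
left [0.5899 0.2116 0.1175] [-0.5765  0.0578  0.815 ] 1229 0.0016660668145440675 yaw -5.723300985729315 slope 35.407893071735906
```

View pics/scene0c.png

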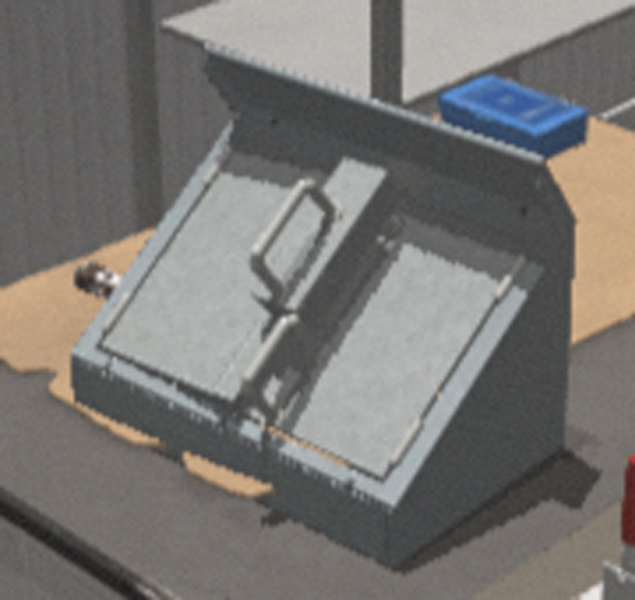

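View pics/top0c.png

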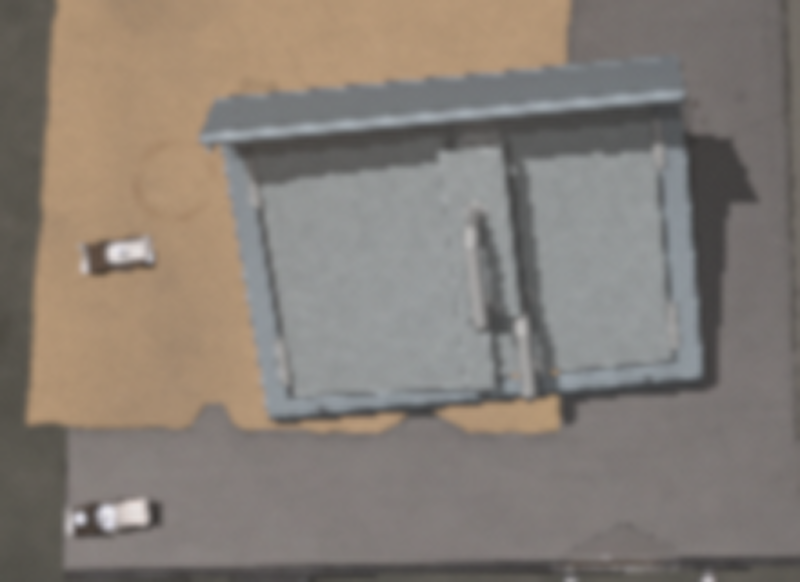

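```bash
cat >> h.py <<'E'
a=np.radians(35); U=np.array([np.cos(a),0,np.sin(a)]); N=np.array([-np.sin(a),0,np.cos(a)]); Y=np.array([0,1.,0])
def F(u,y,n): return np.array([0,0,.116])+u*U+y*Y+n*N   # cupboard frame, m
def Rz(t): return np.array([[np.cos(t),-np.sin(t),0],[np.sin(t),np.cos(t),0],[0,0,1]])
E
python3 - <<'E'
from h import *
from scipy.optimize import least_squares
t=lambda x,y:(150+x/3.636,160+y/3.636); s=lambda x,y:(230+x/3.529,150+y/3.529)
C=[('top',F(.127,.16,.076),t(203,140)),('top',F(.127,-.16,.076),t(685,97)),
('top',np.array([-.101,.16,.046]),t(272,418)),('top',np.array([-.101,-.16,.046]),t(701,382)),
('scene',F(.1295,.16,.076),s(205,43)),('scene',F(.1295,-.16,.076),s(545,157)),
('scene',np.array([-.101,-.16,.046]),s(390,500)),('scene',np.array([-.101,-.16,0]),s(390,570)),('scene',np.array([-.101,.16,.046]),s(73,355))]
def res(p): return np.concatenate([(proj(n,Rz(p[2])@X+[p[0],p[1],0])[0]-q) for n,X,q in C])
r=least_squares(res,[.6,.12,.1],loss='soft_l1'); print(r.x,np.degrees(r.x[2])); print(r.fun.reshape(-1,2).round(1))
np.save('cup.npy',r.x)
W=cloud('top',np.load('pics/top0.npy'))
R=Rz(r.x[2]); L=(W-[r.x[0],r.x[1],0])@R - [0,0,.116]
u,y,n=L@U,L@Y,L@N
for v,c in [(250,320),(240,325),(215,320),(245,250),(225,240),(215,255),(225,260),(235,281),(225,280),(230,290),(220,290),(252,295),(260,294)]: print(v,c,(1e3*np.array([u[v,c],y[v,c],n[v,c]])).round(0))
E
```

```text
[0.60890439 0.13573865 0.07076079] 4.054294627502157
[[-0.3 -1. ]
 [ 1.2 -1.2]
 [-0.4  0.4]
 [ 1.1 -0.5]
 [-0.  -0.6]
 [-0.1  0. ]
 [-0.3  3.8]
 [-0.4 -0.4]
 [-2.1  0.4]]
250 320 [ -71. -100.    6.]
240 325 [ -46. -115.    1.]
215 320 [  24. -108.   -2.]
245 250 [-41.  81.   1.]
225 240 [19. 99.  4.]
215 255 [48. 55. 18.]
225 260 [16. 47.  8.]
235 281 [21. -9. 96.]
225 280 [46. -9. 91.]
230 290 [ 13. -30.  52.]
220 290 [ 36. -32.  42.]
252 295 [-48. -36.  53.]
260 294 [-65. -32.  64.]
```

```bash
cat >> h.py <<'E'
cx,cy,yaw=np.load('cup.npy'); RC=Rz(yaw)
def Wd(u,y,n): return RC@F(u,y,n)+[cx,cy,0]
def toF(P):
    L=(np.asarray(P)-[cx,cy,0])@RC-[0,0,.116]; return np.stack([L@U,L@Y,L@N],-1)
def LH(t,u=.015,l=.157,h=.072): return Wd(u,.14-l*np.cos(t)+h*np.sin(t),l*np.sin(t)+h*np.cos(t))
def RH(t,u=-.065,l=.105,h=.05): return Wd(u,-.14+l*np.cos(t)-h*np.sin(t),l*np.sin(t)+h*np.cos(t))
def st():
    s=ctrl.observe(); R=np.array(s['tcp_rot']); p=np.array(s['eef_pos'])
    print('t',round(s['time_s'],2),'p',p.round(4),'uyn',(toF(p)*1e3).round(1),'f',np.round(s['force'],1),'w',round(s['width'],4),'tz',R[:,2].round(3),'yawerr(deg)',round(np.degrees(np.arctan2(R[1,1],R[0,1])-yaw-np.pi/2),2)); return p,R,s
def to(P):  # shift in tool mm to bring TCP to P
    p,R,s=st(); d=(np.asarray(P)-p)@R*1e3; print('tool shift mm',d.round(1),'world target',np.round(P,4)); return d
E
python3 - <<'E'
from h import *
for n in('scene','top'):
    im=cv2.imread(f'pics/{n}0.png')
    for t,c in((0,(0,0,255)),(.1,(0,255,0))):
        q=proj(n,[LH(t,-.014),LH(t,.044)]); cv2.line(im,*[tuple(int(round(k*16)) for k in x) for x in q],c,1,cv2.LINE_AA,4)
    q=proj(n,[RH(0,-.088),RH(0,-.042)]); cv2.line(im,*[tuple(int(round(k*16)) for k in x) for x in q],(255,0,0),1,cv2.LINE_AA,4)
    for y,u,nn in [(-.14,-.1,0),(-.14,.1,0),(.14,-.1,0),(.14,.1,0),(-.02,.05,0)]:
        q=proj(n,Wd(u,y,nn))[0]; cv2.circle(im,tuple(q.round().astype(int)),1,(255,0,255),-1)
    x0,y0,x1,y1=dict(scene=(230,150,410,320),top=(190,160,370,290))[n]
    cv2.imwrite(f'pics/{n}0o.png',cv2.resize(im[y0:y1,x0:x1],None,fx=3.5,fy=3.5,interpolation=cv2.INTER_CUBIC))
to(LH(.1)+[0,0,.08])
E
```

```text
t 0.1 p [0.1869 0.596  0.2218] uyn [-257.5  489.   309.5] f [0.1 0.9 0.6] w 0.0871 tz [-0.    -0.001 -1.   ] yawerr(deg) -21.46
tool shift mm [-508.5 -335.2  -53.8] world target [0.5718 0.1241 0.2761]
```

View pics/scene0o.png

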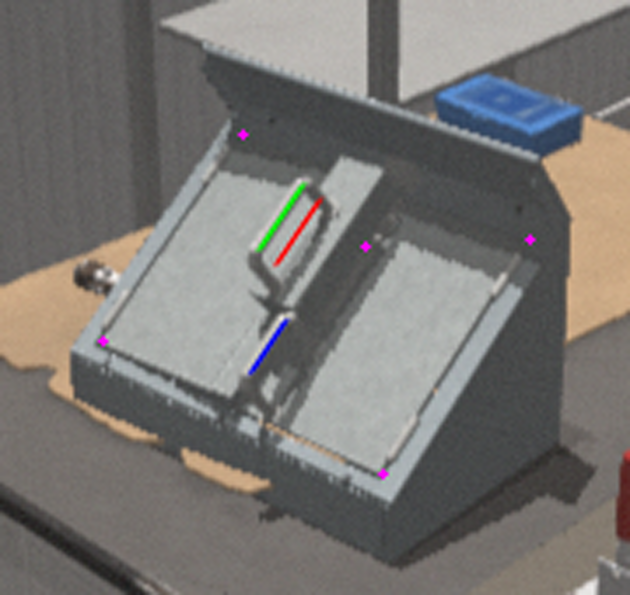

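View pics/top0o.png

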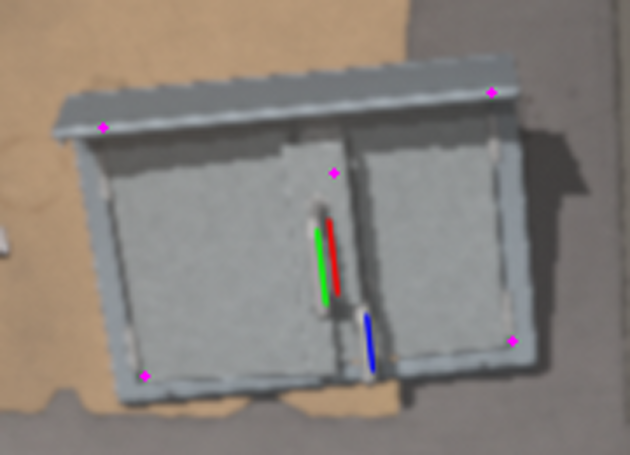

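The overlay of the fitted pose agrees with both pictures to about a pixel. The left door is about 0.11 ajar, with its bar at crop (320,265) in the top view. I'll fly to a hover above it.

Request:
apply_moves(
  plan=[
    [-20,-13,-54,-0.05],
    [-60,-40,-54,-0.1],
    [-100,-66,-54,-0.2],
    [-140,-92,-54,-0.3],
    [-180,-119,-54,-0.374],
    [-220,-145,-54,-0.374],
    [-260,-171,-54,-0.374],
    [-300,-198,-54,-0.374],
  ],
  hand=0.3,
)

```text
time_s: 0.9
eef_pos: [0.4147, 0.3156, 0.276]
tcp_rot: [[-0.998, -0.07, -0.001], [-0.07, 0.998, -0.001], [0.001, -0.001, -1.0]]
force: [0.6, 0.7, 1.1]
width: 0.0611
```

```bash
python3 - <<'E'
from h import *
to(LH(.11)+[0,0,.08])
E
```

```text
t 0.9 p [0.4147 0.3156 0.276 ] uyn [-56.5 193.2 234.8] f [0.6 0.7 1.1] w 0.0611 tz [-0.001 -0.001 -1.   ] yawerr(deg) -0.03
tool shift mm [-142.4 -201.3   -1.2] world target [0.5709 0.1249 0.2773]
```

Request:
apply_moves(
  plan=[
    [-28,-40,0,0],
    [-57,-80,0,0],
    [-85,-120,0,0],
    [-114,-161,0,0],
    [-142,-201,0,0],
    [-142,-201,10,0],
    [-142,-201,40,0],
    [-142,-201,60,0],
  ],
)

```text
time_s: 1.7
eef_pos: [0.57, 0.1246, 0.2141]
tcp_rot: [[-0.998, -0.069, -0.002], [-0.069, 0.998, -0.002], [0.002, -0.002, -1.0]]
force: [-0.3, -0.5, -0.7]
width: 0.0608
```

```bash
python3 - <<'E'
from h import *
to(LH(.11)+[0,0,-.011])
for n in('scene','top'):
    im,d=ctrl.read_camera(n); x0,y0,x1,y1=dict(scene=(230,120,410,320),top=(190,150,370,290))[n]
    cv2.imwrite(f'pics/{n}1.png',cv2.resize(im[y0:y1,x0:x1,::-1],None,fx=3,fy=3,interpolation=cv2.INTER_CUBIC))
E
```

```text
t 1.7 p [0.57   0.1246 0.2141] uyn [ 23.8  -8.4 103. ] f [-0.3 -0.5 -0.7] w 0.0608 tz [-0.002 -0.002 -1.   ] yawerr(deg) -0.07
tool shift mm [-1.   0.3 27.7] world target [0.5709 0.1249 0.1863]
```

View pics/scene1.png

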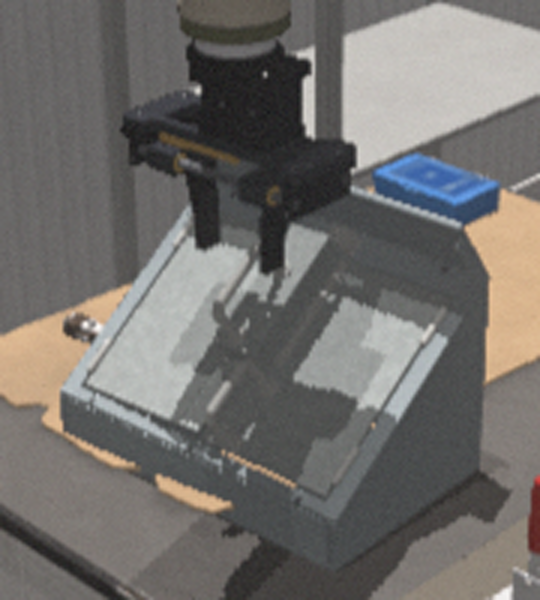

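The fingers straddle the handle bar at crop (235,275). I'll go down and grip.

Request:
apply_moves(
  plan=[
    [-1,0,10,0],
    [-1,0,20,0],
    [-1,0,28,0],
    [-1,0,28,0],
    [-1,0,28,0],
    [-1,0,28,0],
    [-1,0,28,0],
    [-1,0,28,0],
  ],
)

```text
time_s: 2.6
eef_pos: [0.5698, 0.1247, 0.1853]
tcp_rot: [[-0.998, -0.07, -0.005], [-0.07, 0.998, -0.003], [0.005, -0.003, -1.0]]
force: [-0.1, -0.0, 0.1]
width: 0.0612
```

Request:
apply_moves(
  plan=[
    [0,0,0,0],
    [0,0,0,0],
    [0,0,0,0],
    [0,0,0,0],
    [0,0,0,0],
    [0,0,0,0],
    [0,0,0,0],
    [0,0,0,0],
  ],
  hand=1,
)

```text
time_s: 3.4
eef_pos: [0.5698, 0.1252, 0.1852]
tcp_rot: [[-0.997, -0.071, -0.005], [-0.071, 0.997, -0.002], [0.005, -0.002, -1.0]]
force: [1.0, 2.1, -2.2]
width: 0.0086
```

```bash
python3 - <<'E'
from h import *
p,R,s=st()
for t0 in (.09,.11,.12):
  off=p-LH(t0); print(t0,off.round(4))
  T=np.linspace(t0,t0+.5,9)[1:]
  for t in T: print(t.round(3),((LH(t)+off-p)@R*1e3).round(1))
E
```

```text
t 3.4 p [0.5698 0.1252 0.1852] uyn [ 7.1 -7.7 79.5] f [ 1.   2.1 -2.2] w 0.0086 tz [-0.005 -0.002 -1.   ] yawerr(deg) -0.0
0.09 [-0.003   0.002  -0.0097]
0.152 [ 5.3  5.6 -7.5]
0.215 [ 10.4  11.8 -14.7]
0.277 [ 15.3  18.6 -21.6]
0.34 [ 19.9  25.8 -28.1]
0.402 [ 24.2  33.6 -34.3]
0.465 [ 28.3  41.8 -40. ]
0.528 [ 32.   50.4 -45.3]
0.59 [ 35.5  59.4 -50.2]
0.11 [-0.0012  0.0003 -0.0121]
0.172 [ 5.2  5.8 -7.4]
0.235 [ 10.3  12.2 -14.5]
0.298 [ 15.1  19.1 -21.3]
0.36 [ 19.6  26.5 -27.7]
0.422 [ 23.8  34.4 -33.7]
0.485 [ 27.8  42.7 -39.3]
0.548 [ 31.4  51.5 -44.5]
0.61 [ 34.8  60.6 -49.2]
0.12 [-0.0003 -0.0005 -0.0133]
0.182 [ 5.2  5.9 -7.4]
0.245 [ 10.2  12.4 -14.4]
0.308 [ 14.9  19.4 -21.1]
0.37 [ 19.4  26.9 -27.5]
0.432 [ 23.6  34.8 -33.4]
0.495 [ 27.5  43.2 -39. ]
0.558 [ 31.1  52.  -44.1]
0.62 [ 34.4  61.2 -48.7]
```

Request:
apply_moves(
  plan=[
    [5,6,-7.5,0],
    [10,12,-14.5,0],
    [15,19,-21.5,0],
    [19.5,26.5,-28,0],
    [24,34.5,-34,0],
    [28,43,-39.5,0],
    [31.5,51.5,-44.5,0],
    [35,60.5,-49.5,0],
  ],
)

```text
time_s: 4.2
eef_pos: [0.5299, 0.181, 0.236]
tcp_rot: [[-0.998, -0.068, -0.007], [-0.068, 0.998, -0.005], [0.007, -0.005, -1.0]]
force: [-4.6, -10.1, 5.3]
width: 0.0089
```

```bash
cat > arc.py <<'E'
from h import *
import sys
H=dict(L=LH,R=RH)[sys.argv[1]]; dz=float(sys.argv[2])/1e3; t1=float(sys.argv[3])
p,R,s=st(); b=p+[0,0,dz]; q=toF(b); sg=1 if sys.argv[1]=='L' else -1
l,h=(.157,.072) if sg>0 else (.105,.05)
t0=np.pi-np.arctan2(q[2],(q[1]-sg*.14)*sg)-np.arctan2(h,l)
print('theta est',t0,'radius',np.hypot(q[2],q[1]-sg*.14),'want',np.hypot(l,h))
off=p-H(t0,)
for t in np.linspace(t0,t1,9)[1:]: print(t.round(3),((H(t)+off-p)@R*1e3).round(1))
E
python3 arc.py L 12 1.15; python3 - <<'E'
from h import *
im,d=ctrl.read_camera('scene'); cv2.imwrite('pics/s2.png',cv2.resize(im[120:320,230:410,::-1],None,fx=3,fy=3))
E
```

```text
t 4.2 p [0.5299 0.181  0.236 ] uyn [  6.9  50.8 141.6] f [ -4.6 -10.1   5.3] w 0.0089 tz [-0.007 -0.005 -1.   ] yawerr(deg) -0.13
theta est 0.608474996741892 radius 0.1758029216475118 want 0.17272232050317063
0.676 [ 3.3 10.2 -4.6]
0.744 [ 6.1 20.8 -8.6]
0.812 [  8.5  31.7 -12.1]
0.879 [ 10.5  42.9 -14.9]
0.947 [ 12.1  54.3 -17.1]
1.015 [ 13.2  65.8 -18.7]
1.082 [ 13.9  77.4 -19.6]
1.15 [ 14.   89.1 -19.9]
```

View pics/s2.png

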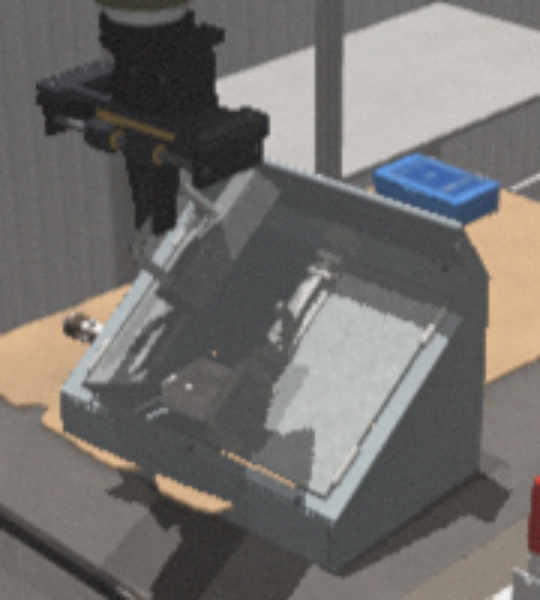

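The picture shows the left door following the grip, about 0.6 rad open with the bolt now visible. I'll carry on along the arc.

Request:
apply_moves(
  plan=[
    [3,10,-4.5,0],
    [6,20.5,-8.5,0],
    [8.5,31.5,-12,0],
    [10.5,42.5,-15,0],
    [12,54,-17,0],
    [13,65.5,-18.5,0],
    [14,77,-19.5,0],
    [14,89,-20,0],
  ],
)

```text
time_s: 5.05
eef_pos: [0.5086, 0.2721, 0.2573]
tcp_rot: [[-0.997, -0.071, -0.006], [-0.071, 0.997, -0.004], [0.007, -0.003, -1.0]]
force: [-1.3, -3.3, 2.5]
width: 0.0091
```

```bash
python3 arc.py L 12 1.45
```

```text
t 5.05 p [0.5086 0.2721 0.2573] uyn [  7.  143.1 167.6] f [-1.3 -3.3  2.5] w 0.0091 tz [-0.006 -0.004 -1.   ] yawerr(deg) 0.01
theta est 1.1580923162463526 radius 0.1774477231715816 want 0.17272232050317063
1.195 [-0.1  6.3  0.2]
1.231 [-0.4 12.6  0.5]
1.268 [-0.8 18.9  1. ]
1.304 [-1.3 25.1  1.8]
1.341 [-2.  31.3  2.7]
1.377 [-2.8 37.4  3.8]
1.414 [-3.7 43.6  5. ]
1.45 [-4.7 49.6  6.5]
```

Request:
apply_moves(
  plan=[
    [0,7,0,0],
    [-0.5,14,0.5,0],
    [-1,21,1,0],
    [-1.5,28,2,0],
    [-2.3,35,3,0],
    [-3.2,42,4.5,0],
    [-4.3,49,6,0],
    [-5.5,55.5,8,0],
  ],
)

```text
time_s: 5.85
eef_pos: [0.5105, 0.3284, 0.249]
tcp_rot: [[-0.997, -0.071, -0.006], [-0.071, 0.997, -0.004], [0.006, -0.003, -1.0]]
force: [1.3, -3.3, 2.6]
width: 0.0087
```

```bash
python3 arc.py L 12 1.55;  python3 - <<'E'
from h import *
im,d=ctrl.read_camera('scene'); cv2.imwrite('pics/s3.png',cv2.resize(im[100:320,210:410,::-1],None,fx=2.8,fy=2.8))
E
```

```text
t 5.85 p [0.5105 0.3284 0.249 ] uyn [  7.  199.1 157.5] f [ 1.3 -3.3  2.6] w 0.0087 tz [-0.006 -0.004 -1.   ] yawerr(deg) 0.0
theta est 1.4803313826977123 radius 0.1774411839977465 want 0.17272232050317063
1.489 [-0.3  1.4  0.4]
1.498 [-0.6  2.8  0.8]
1.506 [-0.9  4.2  1.3]
1.515 [-1.2  5.6  1.7]
1.524 [-1.5  7.   2.1]
1.533 [-1.9  8.4  2.6]
1.541 [-2.2  9.8  3.1]
1.55 [-2.5 11.2  3.6]
```

View pics/s3.png

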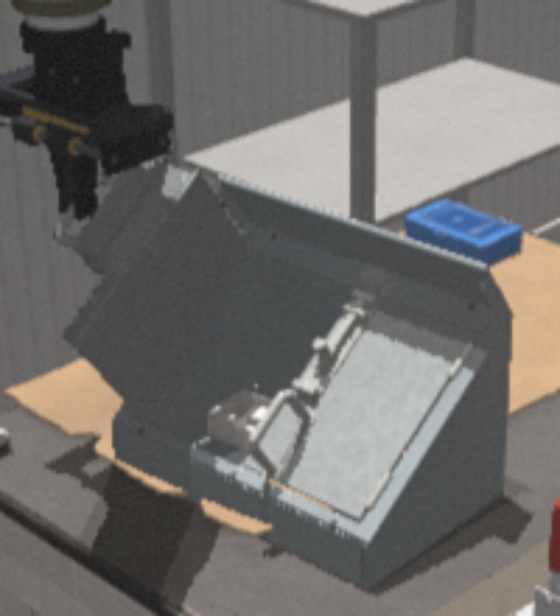

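The left door stands at about 1.45 rad and the bolt is uncovered at about crop (330,350). I'll release, lift, go round to the inside and push the last bit.

Request:
apply_moves(
  plan=[
    [0,0,0,0],
    [0,0,0,0],
    [0,0,0,0],
    [0,0,-15,0],
    [0,0,-40,0],
    [0,0,-65,0],
    [0,0,-90,0],
    [0,0,-115,0],
  ],
  hand=0.75,
)

```text
time_s: 6.7
eef_pos: [0.511, 0.3297, 0.3662]
tcp_rot: [[-0.997, -0.072, -0.004], [-0.072, 0.997, -0.002], [0.005, -0.002, -1.0]]
force: [-0.2, 0.2, -0.2]
width: 0.0218
```

```bash
cat >> h.py <<'E'
def C(x,y,z): return RC@np.array([x,y,z])+[cx,cy,0]
E
python3 - <<'E'
from h import *
to(C(-.105,.075,.365)); to(C(-.105,.075,.232))
for n in('scene','top'):
    im,d=ctrl.read_camera(n); cv2.imwrite(f'pics/{n}4.png',im[:,:,::-1]); np.save(f'pics/{n}4.npy',d)
im=cv2.imread('pics/scene4.png'); cv2.imwrite('pics/s4.png',cv2.resize(im[100:320,210:410],None,fx=2.7,fy=2.7))
E
```

```text
t 6.7 p [0.511  0.3297 0.3662] uyn [ 74.8 200.4 253.1] f [-0.2  0.2 -0.2] w 0.0218 tz [-0.004 -0.002 -1.   ] yawerr(deg) 0.06
tool shift mm [  21.2 -125.4    1.6] world target [0.4989 0.2031 0.365 ]
t 6.7 p [0.511  0.3297 0.3662] uyn [ 74.8 200.4 253.1] f [-0.2  0.2 -0.2] w 0.0218 tz [-0.004 -0.002 -1.   ] yawerr(deg) 0.06
tool shift mm [  20.6 -125.1  134.6] world target [0.4989 0.2031 0.232 ]
```

View pics/s4.png

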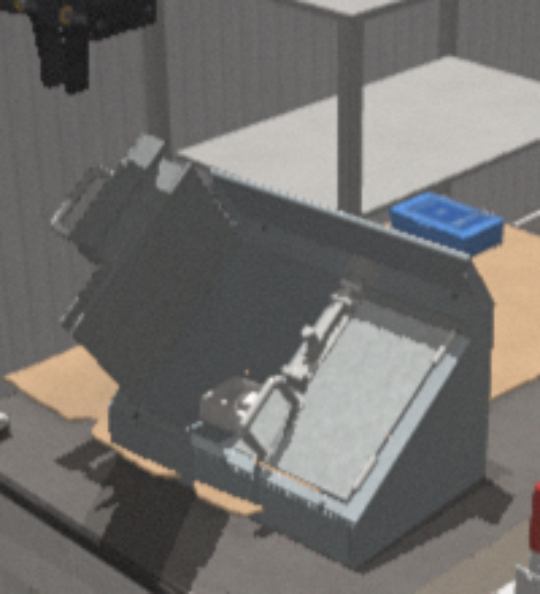

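Request:
apply_moves(
  plan=[
    [5,-40,0,0],
    [10,-80,0,0],
    [21,-125,0,0],
    [21,-125,20,0],
    [21,-125,50,0],
    [21,-125,85,0],
    [21,-125,115,0],
    [21,-125,133,0],
  ],
  hand=1,
)

```text
time_s: 7.6
eef_pos: [0.499, 0.2038, 0.2336]
tcp_rot: [[-0.997, -0.072, -0.002], [-0.072, 0.997, 0.0], [0.002, 0.0, -1.0]]
force: [-0.5, 0.5, -0.5]
width: 0.0009
```

Request:
apply_moves(
  plan=[
    [0,10,0,0],
    [0,20,0,0],
    [0,30,0,0],
    [0,40,0,0],
    [0,50,0,0],
    [0,60,0,0],
    [0,70,0,0],
    [0,80,0,0],
  ],
)

```text
time_s: 8.4
eef_pos: [0.4933, 0.2842, 0.2336]
tcp_rot: [[-0.997, -0.071, -0.002], [-0.071, 0.997, -0.0], [0.002, -0.0, -1.0]]
force: [1.6, -1.3, -0.5]
width: 0.0
```

```bash
python3 - <<'E'
from h import *
st()
for n in('scene','top'):
    im,d=ctrl.read_camera(n); cv2.imwrite(f'pics/{n}5.png',im[:,:,::-1]); np.save(f'pics/{n}5.npy',d)
im=cv2.imread('pics/scene5.png'); cv2.imwrite('pics/s5.png',cv2.resize(im[100:320,210:410],None,fx=2.7,fy=2.7))
E
```

```text
t 8.4 p [0.4933 0.2842 0.2336] uyn [-18.4 156.2 156.4] f [ 1.6 -1.3 -0.5] w 0.0 tz [-0.002 -0.    -1.   ] yawerr(deg) 0.04
```

View pics/s5.png

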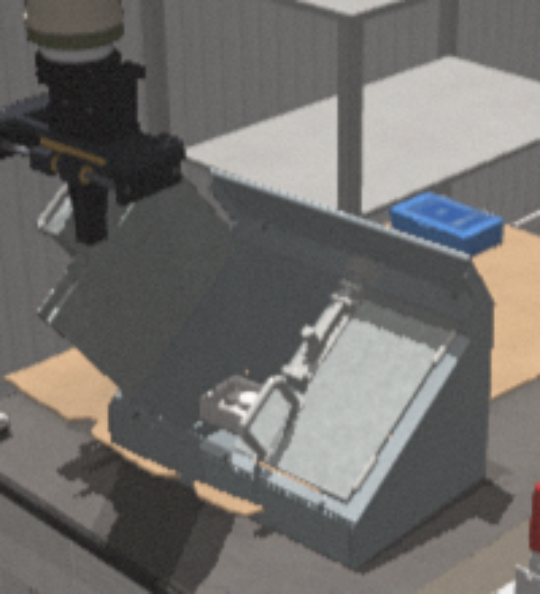

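The door has gone past square, with its free edge at crop (40,300). I'll retreat to over the face and measure the door and the bolt.

Request:
apply_moves(
  plan=[
    [0,-20,0,0],
    [0,-40,-10,0],
    [0,-70,-40,0],
    [10,-100,-70,0],
    [25,-130,-100,0],
    [40,-160,-110,0],
    [50,-180,-110,0],
    [50,-180,-110,0],
  ],
)

```text
time_s: 9.3
eef_pos: [0.4561, 0.097, 0.3452]
tcp_rot: [[-0.998, -0.067, -0.0], [-0.067, 0.998, 0.002], [0.0, 0.002, -1.0]]
force: [0.4, -1.3, 0.2]
width: 0.0003
```

```bash
python3 - <<'E'
from h import *
st()
for n in('scene','top'):
    im,d=ctrl.read_camera(n); cv2.imwrite(f'pics/{n}6.png',im[:,:,::-1]); np.save(f'pics/{n}6.npy',d)
im=cv2.imread('pics/scene6.png')
for u in (.05,.036,.022): 
  q=proj('scene',Wd(u,-.02,.03))[0]; print(u,q.round(1)); 
print('bar',proj('scene',RH(0)))
cv2.imwrite('pics/s6.png',cv2.resize(im[180:300,290:390],None,fx=5,fy=5,interpolation=cv2.INTER_CUBIC))
im=cv2.imread('pics/top6.png'); cv2.imwrite('pics/t6.png',cv2.resize(im[150:290,180:380],None,fx=4,fy=4,interpolation=cv2.INTER_CUBIC))
W=cloud('top',np.load('pics/top6.npy')); L=toF(W)
k=(L[...,0]>-.09)&(L[...,0]<.09)&(L[...,1]>.1)&(L[...,1]<.3)&(L[...,2]>.03)&(L[...,2]<.2)
P=L[k]; print(k.sum(), np.percentile(P,[1,50,99],axis=0)); 
W=cloud('scene',np.load('pics/scene6.npy')); L=toF(W)
k=(abs(L[...,0])<.08)&(L[...,1]>.1)&(L[...,1]<.3)&(L[...,2]>.03)&(L[...,2]<.13)
P=L[k]; print(k.sum(),np.percentile(P,[1,50,99],axis=0)); f=np.polyfit(P[:,2],P[:,1],1); print('theta',np.pi/2+np.arctan(f[0]))
E
```

```text
t 9.3 p [0.4561 0.097  0.3452] uyn [  4.3 -27.8 276.8] f [ 0.4 -1.3  0.2] w 0.0003 tz [-0.     0.002 -1.   ] yawerr(deg) -0.21
0.05 [329.5 213.8]
0.036 [326.6 218.2]
0.022 [323.6 222.6]
bar [[306.26549428 248.53216083]]
2475 [[-0.08645654  0.14068387  0.03301443]
 [ 0.01585887  0.16495855  0.13900877]
 [ 0.0889198   0.238949    0.18205851]]
1783 [[-0.07801109  0.13683114  0.03134524]
 [-0.00256007  0.14706533  0.08194945]
 [ 0.07752997  0.15817489  0.12936442]]
theta 1.7192920670135377
```

View pics/s6.png

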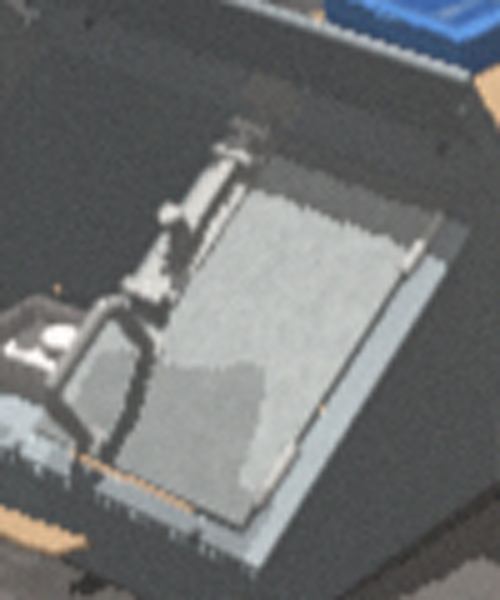

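View pics/t6.png

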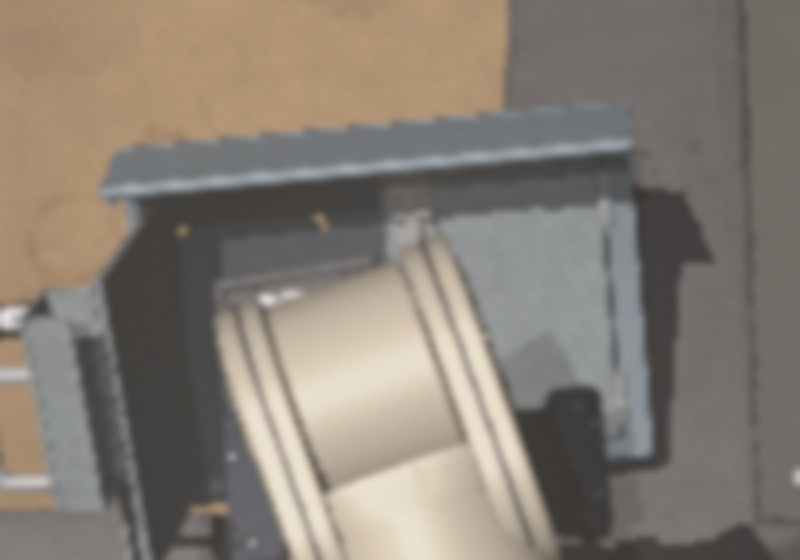

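The left door measures 1.72 rad. The knob's top is at crop (172,213), pixel (324.4,222.6), which matches u≈22 mm, the low end of its range. There a vertical tool clears the hood, so I'll straddle the knob with the jaws across and confirm it by touch.

```bash
python3 - <<'E'
from h import *
to(C(.0015,-.02,.18))
print(np.array([0,0,1]))
E
```

```text
t 9.4 p [0.4563 0.1007 0.3441] uyn [  4.1 -24.1 275.6] f [-0.1  0.2  0.1] w 0.0007 tz [-0.002  0.002 -1.   ] yawerr(deg) 0.04
tool shift mm [-156.5    3.7  163.8] world target [0.6118 0.1159 0.18  ]
[0 0 1]
```

Request:
apply_moves(
  plan=[
    [-45,1,0,0],
    [-90,2,0,0],
    [-130,3,10,0],
    [-156.5,4,40,0],
    [-156.5,4,80,0],
    [-156.5,4,120,0],
    [-156.5,4,150,0],
    [-156.5,4,164,0],
  ],
  hand=0.43,
)

```text
time_s: 10.2
eef_pos: [0.6103, 0.1164, 0.1761]
tcp_rot: [[-0.997, -0.072, -0.007], [-0.072, 0.997, 0.0], [0.007, 0.001, -1.0]]
force: [0.3, 0.3, -0.1]
width: 0.0481
```

```bash
python3 - <<'E'
from h import *
to(C(.0015,-.02,.143))
im,d=ctrl.read_camera('scene'); cv2.imwrite('pics/s7.png',cv2.resize(im[140:300,270:390,::-1],None,fx=4,fy=3.75,interpolation=cv2.INTER_CUBIC))
E
```

```text
t 10.2 p [0.6103 0.1164 0.1761] uyn [ 34.5 -19.4  49.3] f [ 0.3  0.3 -0.1] w 0.0481 tz [-0.007  0.    -1.   ] yawerr(deg) 0.08
tool shift mm [-1.7 -0.6 33.1] world target [0.6118 0.1159 0.143 ]
```

View pics/s7.png

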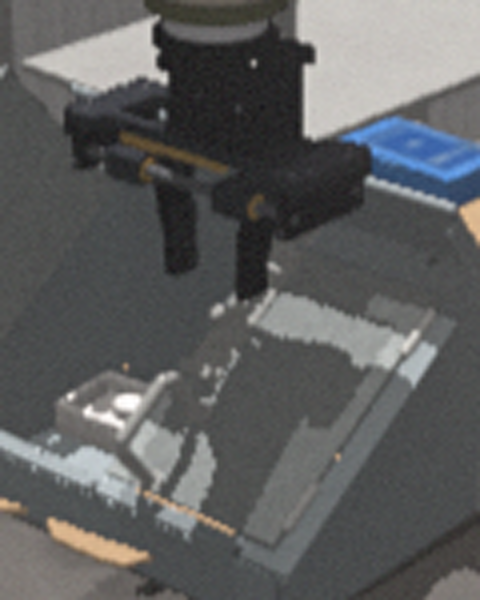

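The fingers are on either side of the knob, at crop (225,305). I'll go down slowly.

Request:
apply_moves(
  plan=[
    [-1.5,-0.5,6,0],
    [-1.5,-0.5,12,0],
    [-1.5,-0.5,18,0],
    [-1.5,-0.5,23,0],
    [-1.5,-0.5,27,0],
    [-1.5,-0.5,30,0],
    [-1.5,-0.5,32,0],
    [-1.5,-0.5,33,0],
  ],
)

```text
time_s: 11.05
eef_pos: [0.6114, 0.1159, 0.1424]
tcp_rot: [[-0.997, -0.072, -0.007], [-0.072, 0.997, 0.0], [0.007, 0.001, -1.0]]
force: [1.1, 1.2, 0.8]
width: 0.0498
```

Request:
apply_moves(
  plan=[
    [0,0,0,0],
    [0,0,0,0],
    [0,0,0,0],
    [0,0,0,0],
    [0,0,0,0],
    [0,0,0,0],
    [0,0,0,0],
    [0,0,0,0],
  ],
  hand=1,
)

```text
time_s: 11.85
eef_pos: [0.6113, 0.1173, 0.1425]
tcp_rot: [[-0.997, -0.073, -0.007], [-0.073, 0.997, 0.002], [0.007, 0.002, -1.0]]
force: [-0.2, 5.7, -0.9]
width: 0.0107
```

```bash
python3 - <<'E'
from h import *
p,R,s=st(); print('u in tool',(RC@U)@R, 'torque',s['torque'])
im,d=ctrl.read_camera('scene'); cv2.imwrite('pics/s8.png',cv2.resize(im[140:300,270:390,::-1],None,fx=4,fy=3.75,interpolation=cv2.INTER_CUBIC))
E
```

```text
t 11.85 p [0.6113 0.1173 0.1425] uyn [ 16.1 -18.5  21.1] f [-0.2  5.7 -0.9] w 0.0107 tz [-0.007  0.002 -1.   ] yawerr(deg) 0.15
u in tool [-0.81495757 -0.00098608 -0.57951978] torque [1.32418997 0.13559288 0.03421877]
```

View pics/s8.png

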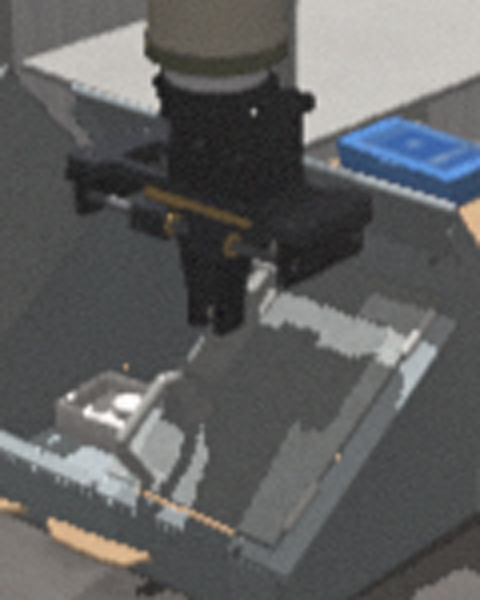

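The jaws stopped on the knob (10.7 mm). I'll draw it back gently, with the first 12 mm short of any possible stop.

Request:
apply_moves(
  plan=[
    [1.2,0,0.9,0],
    [2.4,0,1.7,0],
    [3.7,0,2.6,0],
    [4.9,0,3.5,0],
    [6.1,0,4.3,0],
    [7.3,0,5.2,0],
    [8.5,0,6.1,0],
    [9.8,0,7.0,0],
  ],
)

```text
time_s: 12.7
eef_pos: [0.6014, 0.1167, 0.1355]
tcp_rot: [[-0.997, -0.073, -0.007], [-0.073, 0.997, 0.002], [0.007, 0.002, -1.0]]
force: [2.1, 3.2, 0.8]
width: 0.0108
```

```bash
cat > f.py <<'E'
from h import *
p,R,s=st(); f=RC.T@np.array(s['force']); print('Fu',round(f@U,2),'Fn',round(f@N,2),'Fy',round(f[1],2),'tq',np.round(s['torque'],2))
E
python3 f.py
```

```text
t 12.7 p [0.6014 0.1167 0.1355] uyn [  3.9 -18.5  21.1] f [2.1 3.2 0.8] w 0.0108 tz [-0.007  0.002 -1.   ] yawerr(deg) 0.15
Fu 2.33 Fn -0.68 Fy 3.07 tq [ 0.9  -0.43  0.01]
```

Request:
apply_moves(
  plan=[
    [0.4,0,0.3,0],
    [0.8,0,0.6,0],
    [1.2,0,0.85,0],
    [1.6,0,1.15,0],
    [2.0,0,1.4,0],
    [2.4,0,1.7,0],
    [2.4,0,1.7,0],
    [2.4,0,1.7,0],
  ],
)

```text
time_s: 13.5
eef_pos: [0.5989, 0.1165, 0.1338]
tcp_rot: [[-0.997, -0.073, -0.008], [-0.073, 0.997, 0.002], [0.007, 0.002, -1.0]]
force: [1.2, 3.3, 0.7]
width: 0.0109
```

```bash
python3 f.py
```

```text
t 13.5 p [0.5989 0.1165 0.1338] uyn [  0.9 -18.5  21.1] f [1.2 3.3 0.7] w 0.0109 tz [-0.008  0.002 -1.   ] yawerr(deg) 0.15
Fu 1.57 Fn -0.21 Fy 3.23 tq [ 0.85 -0.33 -0.01]
```

Now steps of 1 mm, reading the force after each.

Request:
apply_moves(
  plan=[
    [0.2,0,0.15,0],
    [0.4,0,0.3,0],
    [0.6,0,0.45,0],
    [0.8,0,0.58,0],
    [0.8,0,0.58,0],
    [0.8,0,0.58,0],
    [0.8,0,0.58,0],
    [0.8,0,0.58,0],
  ],
)

```text
time_s: 14.3
eef_pos: [0.598, 0.1164, 0.1332]
tcp_rot: [[-0.997, -0.073, -0.008], [-0.073, 0.997, 0.002], [0.008, 0.002, -1.0]]
force: [2.1, 3.7, 1.5]
width: 0.0106
```

```bash
python3 f.py
```

```text
t 14.3 p [0.598  0.1164 0.1332] uyn [ -0.1 -18.5  21.1] f [2.1 3.7 1.5] w 0.0106 tz [-0.008  0.002 -1.   ] yawerr(deg) 0.15
Fu 2.82 Fn -0.09 Fy 3.57 tq [ 0.83 -0.38  0.01]
```

Request:
apply_moves(
  plan=[
    [0.1,0,0.07,0],
    [0.2,0,0.15,0],
    [0.3,0,0.22,0],
    [0.4,0,0.3,0],
    [0.5,0,0.36,0],
    [0.6,0,0.43,0],
    [0.7,0,0.5,0],
    [0.8,0,0.58,0],
  ],
)

```text
time_s: 15.1
eef_pos: [0.5972, 0.1164, 0.1326]
tcp_rot: [[-0.997, -0.073, -0.008], [-0.073, 0.997, 0.002], [0.007, 0.002, -1.0]]
force: [2.4, 3.6, 1.4]
width: 0.0108
```

```bash
python3 f.py
```

```text
t 15.1 p [0.5972 0.1164 0.1326] uyn [ -1.1 -18.5  21.1] f [2.4 3.6 1.4] w 0.0108 tz [-0.008  0.002 -1.   ] yawerr(deg) 0.16
Fu 2.94 Fn -0.38 Fy 3.4 tq [ 0.86 -0.39  0.01]
```

Request:
apply_moves(
  plan=[
    [0.1,0,0.07,0],
    [0.2,0,0.15,0],
    [0.3,0,0.22,0],
    [0.4,0,0.3,0],
    [0.5,0,0.36,0],
    [0.6,0,0.43,0],
    [0.7,0,0.5,0],
    [0.8,0,0.58,0],
  ],
)

```text
time_s: 15.9
eef_pos: [0.5966, 0.1163, 0.1321]
tcp_rot: [[-0.997, -0.073, -0.007], [-0.073, 0.997, 0.002], [0.007, 0.002, -1.0]]
force: [3.0, 2.4, 2.0]
width: 0.0106
```

```bash
python3 f.py
```

```text
t 15.9 p [0.5966 0.1163 0.1321] uyn [ -2.  -18.5  21.1] f [3.  2.4 2. ] w 0.0106 tz [-0.007  0.002 -1.   ] yawerr(deg) 0.15
Fu 3.72 Fn -0.21 Fy 2.23 tq [ 0.78 -0.59 -0.  ]
```

Request:
apply_moves(
  plan=[
    [0.1,0,0.07,0],
    [0.2,0,0.15,0],
    [0.3,0,0.22,0],
    [0.4,0,0.3,0],
    [0.5,0,0.36,0],
    [0.6,0,0.43,0],
    [0.7,0,0.5,0],
    [0.8,0,0.58,0],
  ],
)

```text
time_s: 16.7
eef_pos: [0.5965, 0.1163, 0.1321]
tcp_rot: [[-0.997, -0.073, -0.006], [-0.073, 0.997, 0.002], [0.005, 0.002, -1.0]]
force: [5.0, 4.3, 3.6]
width: 0.0107
```

```bash
python3 f.py
```

```text
t 16.7 p [0.5965 0.1163 0.1321] uyn [ -2.  -18.5  21. ] f [5.  4.3 3.6] w 0.0107 tz [-0.006  0.002 -1.   ] yawerr(deg) 0.15
Fu 6.37 Fn -0.09 Fy 3.91 tq [ 0.83 -1.1  -0.03]
```

It stalled: I commanded 1 mm and it moved 0, with the force doubled. One more slightly longer push, to about 10 N, will confirm the stop.

Request:
apply_moves(
  plan=[
    [0.2,0,0.15,0],
    [0.4,0,0.3,0],
    [0.6,0,0.45,0],
    [0.8,0,0.58,0],
    [1.0,0,0.7,0],
    [1.2,0,0.85,0],
    [1.4,0,1.0,0],
    [1.6,0,1.15,0],
  ],
)

```text
time_s: 17.5
eef_pos: [0.5964, 0.1163, 0.132]
tcp_rot: [[-0.997, -0.073, -0.002], [-0.073, 0.997, 0.003], [0.002, 0.003, -1.0]]
force: [7.5, 4.1, 6.1]
width: 0.0109
```

```bash
python3 f.py
```

```text
t 17.5 p [0.5964 0.1163 0.132 ] uyn [ -2.1 -18.5  21.1] f [7.5 4.1 6.1] w 0.0109 tz [-0.002  0.003 -1.   ] yawerr(deg) 0.14
Fu 9.84 Fn 0.52 Fy 3.57 tq [ 0.86 -1.68  0.03]
```

At the stop: about 10 N with no motion, after 18.1 mm of travel. I'll relax, release and lift.

Request:
apply_moves(
  plan=[
    [0,0,0,0],
    [0,0,0,0],
    [0,0,0,0],
    [0,0,0,0],
    [0,0,-20,0],
    [0,0,-50,0],
    [0,0,-80,0],
    [0,0,-80,0],
  ],
  hand=0.43,
)

```text
time_s: 18.3
eef_pos: [0.5983, 0.116, 0.2161]
tcp_rot: [[-0.997, -0.073, 0.004], [-0.073, 0.997, 0.004], [-0.004, 0.004, -1.0]]
force: [-0.3, 0.5, 0.1]
width: 0.0491
```

```bash
python3 - <<'E'
from h import *
print('bar',RH(0)); to(RH(0)+[0,0,.05]); to(RH(0)+[0,0,-.011])
im,d=ctrl.read_camera('scene'); cv2.imwrite('pics/s9.png',cv2.resize(im[140:300,270:390,::-1],None,fx=4,fy=3.75,interpolation=cv2.INTER_CUBIC))
E
```

```text
bar [0.52966026 0.09503409 0.11967513]
t 18.3 p [0.5983 0.116  0.2161] uyn [ 47.6 -18.9  88.9] f [-0.3  0.5  0.1] w 0.0491 tz [ 0.004  0.004 -1.   ] yawerr(deg) 0.11
tool shift mm [ 70.1 -16.1  46.1] world target [0.5297 0.095  0.1697]
t 18.3 p [0.5983 0.116  0.2161] uyn [ 47.6 -18.9  88.9] f [-0.3  0.5  0.1] w 0.0491 tz [ 0.004  0.004 -1.   ] yawerr(deg) 0.11
tool shift mm [ 70.4 -16.3 107.1] world target [0.5297 0.095  0.1087]
```

View pics/s9.png

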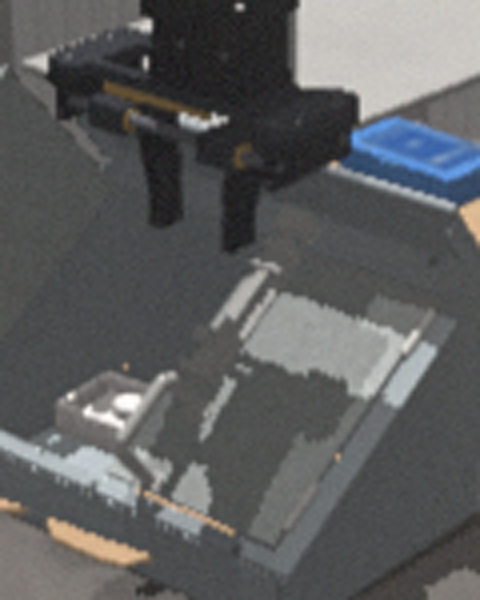

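The bolt knob is drawn down and the fingers are free. Next I'll grip the right door's handle, with its bar at crop (150,410).

Request:
apply_moves(
  plan=[
    [25,-6,0,0],
    [55,-12,10,0],
    [70,-16,30,0],
    [70,-16,60,0],
    [70,-16,80,0],
    [70,-16,95,0],
    [70,-16,104,0],
    [70,-16,107,0],
  ],
)

```text
time_s: 19.15
eef_pos: [0.5278, 0.095, 0.1051]
tcp_rot: [[-0.997, -0.073, -0.002], [-0.073, 0.997, 0.002], [0.001, 0.002, -1.0]]
force: [0.2, -0.8, 0.3]
width: 0.0495
```

Request:
apply_moves(
  plan=[
    [0,0,0,0],
    [0,0,0,0],
    [0,0,0,0],
    [0,0,0,0],
    [0,0,0,0],
    [0,0,0,0],
    [0,0,0,0],
    [0,0,0,0],
  ],
  hand=1,
)

```text
time_s: 19.95
eef_pos: [0.5279, 0.0962, 0.1053]
tcp_rot: [[-0.997, -0.074, -0.001], [-0.074, 0.997, 0.004], [0.001, 0.004, -1.0]]
force: [-0.8, 5.0, 1.0]
width: 0.0087
```

```bash
python3 arc.py R 11 0.3; python3 f.py
```

```text
t 19.95 p [0.5279 0.0962 0.1053] uyn [-74.6 -33.7  39.2] f [-0.8  5.   1. ] w 0.0087 tz [-0.001  0.004 -1.   ] yawerr(deg) 0.18
theta est -0.01845078060548777 radius 0.11675006786376005 want 0.11629703349613008
0.021 [ 2.4 -2.  -3.4]
0.061 [ 4.8 -4.1 -6.8]
0.101 [  7.1  -6.4 -10.1]
0.141 [  9.3  -8.9 -13.3]
0.181 [ 11.5 -11.5 -16.4]
0.22 [ 13.7 -14.3 -19.4]
0.26 [ 15.7 -17.2 -22.4]
0.3 [ 17.7 -20.2 -25.2]
t 19.95 p [0.5279 0.0962 0.1053] uyn [-74.6 -33.7  39.2] f [-0.8  5.   1. ] w 0.0087 tz [-0.001  0.004 -1.   ] yawerr(deg) 0.18
Fu 0.23 Fn 1.04 Fy 5.05 tq [1.24 0.14 0.01]
```

Gripped. A small test lift first, to check that the bolt really is out.

Request:
apply_moves(
  plan=[
    [1,-0.8,-1.4,0],
    [2,-1.7,-2.8,0],
    [3,-2.5,-4.2,0],
    [4,-3.4,-5.7,0],
    [5,-4.3,-7.1,0],
    [6,-5.3,-8.5,0],
    [7,-6.3,-10,0],
    [7,-6.3,-10,0],
  ],
)

```text
time_s: 20.75
eef_pos: [0.5211, 0.0891, 0.1156]
tcp_rot: [[-0.997, -0.074, -0.002], [-0.074, 0.997, 0.004], [0.001, 0.004, -1.0]]
force: [0.5, 1.6, 0.3]
width: 0.0089
```

```bash
python3 f.py; python3 arc.py R 14.5 0.6
```

```text
t 20.75 p [0.5211 0.0891 0.1156] uyn [-74.7 -40.3  51.7] f [0.5 1.6 0.3] w 0.0089 tz [-0.002  0.004 -1.   ] yawerr(deg) 0.17
Fu 0.71 Fn -0.09 Fy 1.57 tq [ 0.49 -0.07  0.04]
t 20.75 p [0.5211 0.0891 0.1156] uyn [-74.7 -40.3  51.7] f [0.5 1.6 0.3] w 0.0089 tz [-0.002  0.004 -1.   ] yawerr(deg) 0.17
theta est 0.1236041543413996 radius 0.11824221962043552 want 0.11629703349613008
0.183 [ 3.3 -3.9 -4.7]
0.243 [ 6.5 -8.1 -9.2]
0.302 [  9.5 -12.6 -13.5]
0.362 [ 12.3 -17.4 -17.6]
0.421 [ 15.  -22.5 -21.4]
0.481 [ 17.5 -27.9 -24.9]
0.54 [ 19.8 -33.6 -28.2]
0.6 [ 21.9 -39.4 -31.2]
```

The door swings freely, so I'll continue along the arc.

Request:
apply_moves(
  plan=[
    [3.3,-3.9,-4.7,0],
    [6.5,-8.1,-9.2,0],
    [9.5,-12.6,-13.5,0],
    [12.3,-17.4,-17.6,0],
    [15,-22.5,-21.4,0],
    [17.5,-27.9,-24.9,0],
    [19.8,-33.6,-28.2,0],
    [21.9,-39.4,-31.2,0],
  ],
)

```text
time_s: 21.55
eef_pos: [0.5017, 0.0501, 0.1474]
tcp_rot: [[-0.997, -0.075, -0.002], [-0.075, 0.997, 0.007], [0.002, 0.007, -1.0]]
force: [-4.5, 10.1, 4.3]
width: 0.0091
```

```bash
python3 f.py; python3 arc.py R 14.5 1.15
```

```text
t 21.55 p [0.5017 0.0501 0.1474] uyn [-74.6 -77.8  90.5] f [-4.5 10.1  4.3] w 0.0091 tz [-0.002  0.007 -1.   ] yawerr(deg) 0.27
Fu -0.6 Fn 5.71 Fy 10.37 tq [2.56 0.84 0.04]
t 21.55 p [0.5017 0.0501 0.1474] uyn [-74.6 -77.8  90.5] f [-4.5 10.1  4.3] w 0.0091 tz [-0.002  0.007 -1.   ] yawerr(deg) 0.27
theta est 0.5805743872128853 radius 0.11982975223650903 want 0.11629703349613008
0.652 [ 2.4 -7.2 -3.4]
0.723 [  4.4 -14.7  -6.3]
0.794 [  6.2 -22.3  -8.8]
0.865 [  7.6 -30.2 -10.8]
0.936 [  8.7 -38.3 -12.4]
1.008 [  9.5 -46.5 -13.5]
1.079 [  9.9 -54.7 -14.1]
1.15 [ 10.  -63.  -14.2]
```

Request:
apply_moves(
  plan=[
    [2.4,-7.2,-3.0,0],
    [4.4,-14.7,-5.8,0],
    [6.2,-22.3,-8.0,0],
    [7.6,-30.2,-9.8,0],
    [8.7,-38.3,-11.2,0],
    [9.5,-46.5,-12.2,0],
    [9.9,-54.7,-12.7,0],
    [10,-63,-12.8,0],
  ],
)

```text
time_s: 22.35
eef_pos: [0.4968, -0.0128, 0.161]
tcp_rot: [[-0.997, -0.076, -0.001], [-0.076, 0.997, 0.009], [0.001, 0.009, -1.0]]
force: [-1.4, 5.0, 7.5]
width: 0.0091
```

```bash
python3 f.py; python3 arc.py R 14.5 1.2; python3 - <<'E'
from h import *
im,d=ctrl.read_camera('scene'); cv2.imwrite('pics/s10.png',cv2.resize(im[120:340,230:430,::-1],None,fx=2.7,fy=2.7,interpolation=cv2.INTER_CUBIC))
E
```

```text
t 22.35 p [ 0.4968 -0.0128  0.161 ] uyn [ -74.4 -140.2  107. ] f [-1.4  5.   7.5] w 0.0091 tz [-0.001  0.009 -1.   ] yawerr(deg) 0.32
Fu 3.48 Fn 6.75 Fy 5.11 tq [1.4 0.4 0.1]
t 22.35 p [ 0.4968 -0.0128  0.161 ] uyn [ -74.4 -140.2  107. ] f [-1.4  5.   7.5] w 0.0091 tz [-0.001  0.009 -1.   ] yawerr(deg) 0.32
theta est 1.128034458041356 radius 0.11889023887173931 want 0.11629703349613008
1.137 [ 0. -1. -0.]
1.146 [-0.  -2.1  0. ]
1.155 [-0.  -3.1  0. ]
1.164 [-0.  -4.2  0. ]
1.173 [-0.  -5.2  0.1]
1.182 [-0.1 -6.3  0.1]
1.191 [-0.1 -7.3  0.1]
1.2 [-0.1 -8.4  0.2]
```

View pics/s10.png

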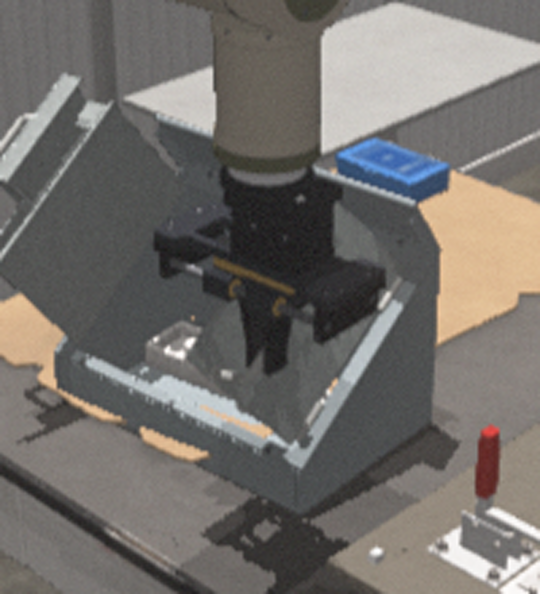

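The right door is about 1.1 rad open, with the gripper at crop (265,340). I'll release, lift, and push the rest from the inside.

Request:
apply_moves(
  plan=[
    [0,0,0,0],
    [0,0,0,0],
    [0,0,0,0],
    [0,0,-15,0],
    [0,0,-45,0],
    [0,0,-80,0],
    [0,0,-115,0],
    [0,0,-135,0],
  ],
  hand=0.77,
)

```text
time_s: 23.2
eef_pos: [0.4974, -0.0157, 0.2986]
tcp_rot: [[-0.997, -0.075, 0.001], [-0.075, 0.997, 0.008], [-0.002, 0.008, -1.0]]
force: [1.4, -0.2, -0.1]
width: 0.0197
```

```bash
python3 - <<'E'
from h import *
to(C(-.105,-.035,.29)); to(C(-.105,-.035,.183))
im,d=ctrl.read_camera('scene'); cv2.imwrite('pics/s11.png',cv2.resize(im[120:340,230:430,::-1],None,fx=2.7,fy=2.7,interpolation=cv2.INTER_CUBIC))
L=toF(cloud('scene',d)); 
im,d=ctrl.read_camera('top');cv2.imwrite('pics/t11.png',im[:,:,::-1])
E
```

```text
t 23.2 p [ 0.4974 -0.0157  0.2986] uyn [   4.8 -143.1  219.5] f [ 1.4 -0.2 -0.1] w 0.0197 tz [ 0.001  0.008 -1.   ] yawerr(deg) 0.22
tool shift mm [-17.3 108.    9.5] world target [0.5066 0.0934 0.29  ]
t 23.2 p [ 0.4974 -0.0157  0.2986] uyn [   4.8 -143.1  219.5] f [ 1.4 -0.2 -0.1] w 0.0197 tz [ 0.001  0.008 -1.   ] yawerr(deg) 0.22
tool shift mm [-17.1 107.1 116.5] world target [0.5066 0.0934 0.183 ]
```

View pics/s11.png

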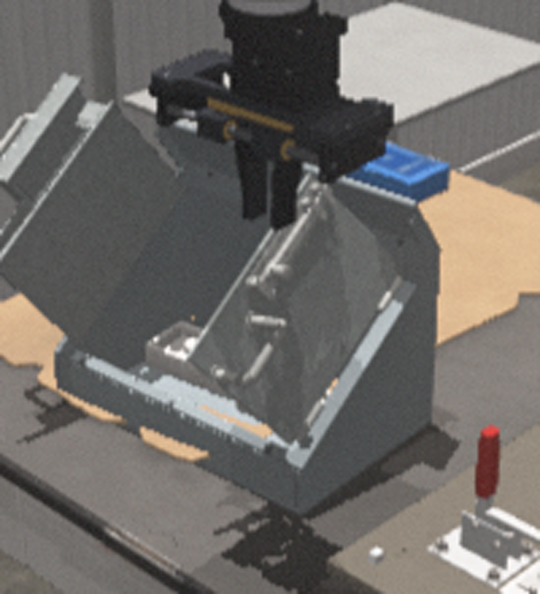

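The right door holds at about 1.1 rad, with its free edge from crop (200,355) to (320,180). I'll go to the inside.

Request:
apply_moves(
  plan=[
    [-6,40,0,0],
    [-12,80,0,0],
    [-17,107,5,0],
    [-17,107,30,0],
    [-17,107,60,0],
    [-17,107,90,0],
    [-17,107,110,0],
    [-17,107,116,0],
  ],
  hand=1,
)

```text
time_s: 24.1
eef_pos: [0.5055, 0.0928, 0.1804]
tcp_rot: [[-0.997, -0.075, -0.002], [-0.075, 0.997, 0.006], [0.001, 0.006, -1.0]]
force: [0.1, -0.9, 0.6]
width: 0.0005
```

```bash
python3 f.py
```

```text
t 24.1 p [0.5055 0.0928 0.1804] uyn [-50.1 -35.5 113.6] f [ 0.1 -0.9  0.6] w 0.0005 tz [-0.002  0.006 -1.   ] yawerr(deg) 0.22
Fu 0.4 Fn 0.47 Fy -0.93 tq [0.04 0.02 0.04]
```

Request:
apply_moves(
  plan=[
    [0,-10,0,0],
    [0,-20,0,0],
    [0,-30,0,0],
    [0,-40,0,0],
    [0,-50,0,0],
    [0,-60,0,0],
    [0,-68,0,0],
    [0,-75,0,0],
  ],
)

```text
time_s: 24.9
eef_pos: [0.5114, 0.0173, 0.1805]
tcp_rot: [[-0.997, -0.074, -0.001], [-0.074, 0.997, 0.007], [0.0, 0.007, -1.0]]
force: [-0.9, 2.8, 3.6]
width: 0.0006
```

```bash
python3 f.py; python3 - <<'E'
from h import *
im,d=ctrl.read_camera('scene'); cv2.imwrite('pics/s12.png',cv2.resize(im[120:340,230:430,::-1],None,fx=2.7,fy=2.7,interpolation=cv2.INTER_CUBIC))
E
```

```text
t 24.9 p [0.5114 0.0173 0.1805] uyn [ -49.6 -111.2  113.4] f [-0.9  2.8  3.6] w 0.0006 tz [-0.001  0.007 -1.   ] yawerr(deg) 0.21
Fu 1.44 Fn 3.35 Fy 2.85 tq [0.45 0.24 0.01]
```

View pics/s12.png

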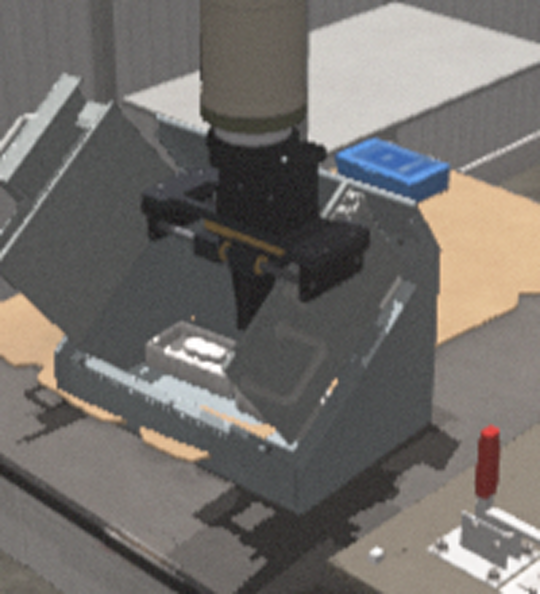

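Request:
apply_moves(
  plan=[
    [0,-6,-3,0],
    [0,-12,-4,0],
    [0,-18,-4,0],
    [0,-24,-4,0],
    [0,-30,-4,0],
    [0,-35,-4,0],
    [0,-39,-4,0],
    [0,-39,-4,0],
  ],
)

```text
time_s: 25.75
eef_pos: [0.5143, -0.0237, 0.1841]
tcp_rot: [[-0.997, -0.072, -0.001], [-0.072, 0.997, 0.006], [0.0, 0.006, -1.0]]
force: [-0.2, 0.8, -0.3]
width: 0.0007
```

```bash
python3 f.py
```

```text
t 25.75 p [ 0.5143 -0.0237  0.1841] uyn [ -47.4 -152.4  116.4] f [-0.2  0.8 -0.3] w 0.0007 tz [-0.001  0.006 -1.   ] yawerr(deg) 0.08
Fu -0.29 Fn -0.11 Fy 0.79 tq [ 0.09 -0.01 -0.01]
```

Request:
apply_moves(
  plan=[
    [0,10,0,0],
    [0,25,0,0],
    [0,45,-15,0],
    [0,70,-50,0],
    [10,100,-90,0],
    [40,130,-130,0],
    [75,160,-160,0],
    [110,190,-170,0],
  ],
)

```text
time_s: 26.55
eef_pos: [0.3983, 0.152, 0.3546]
tcp_rot: [[-0.997, -0.071, 0.003], [-0.071, 0.997, 0.007], [-0.003, 0.006, -1.0]]
force: [1.5, 1.3, 0.9]
width: 0.0003
```

```bash
python3 f.py; python3 - <<'E'
from h import *
for n in('scene','top'):
    im,d=ctrl.read_camera(n); cv2.imwrite(f'pics/{n}13.png',im[:,:,::-1]); np.save(f'pics/{n}13.npy',d)
    L=toF(cloud(n,d))
    for nm,sg in(('L',1),('R',-1)):
        k=(abs(L[...,0])<.08)&(sg*L[...,1]>.1)&(sg*L[...,1]<.2)&(L[...,2]>.03)&(L[...,2]<.13); P=L[k]
        if k.sum()>50:
            f=np.polyfit(P[:,2],sg*P[:,1],1); r=sg*P[:,1]-np.polyval(f,P[:,2]); g=abs(r)<.012; f=np.polyfit(P[g,2],sg*P[g,1],1); print(n,nm,k.sum(),'theta',np.pi/2+np.arctan(f[0]))
E
```

```text
t 26.55 p [0.3983 0.152  0.3546] uyn [-34.2  31.1 315.3] f [1.5 1.3 0.9] w 0.0003 tz [ 0.003  0.007 -1.   ] yawerr(deg) 0.03
Fu 1.83 Fn -0.15 Fy 1.2 tq [ 0.12 -0.05 -0.01]
scene L 1802 theta 1.7185140754362822
scene R 965 theta 1.8950831702041073
top L 635 theta 1.7217663555178648
top R 916 theta 1.8956065454830966
```

View pics/scene13.png

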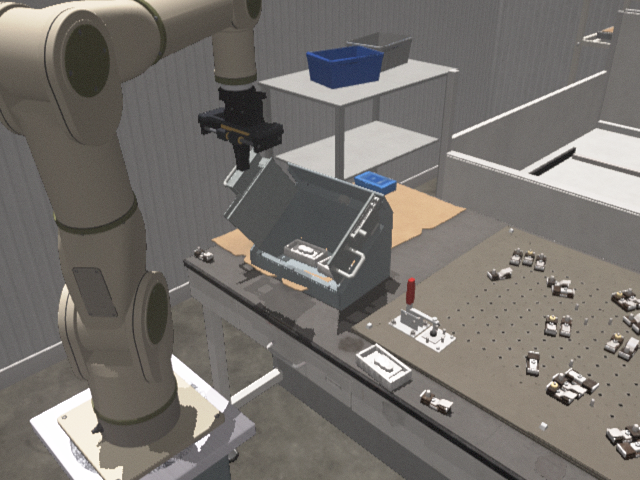

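View pics/top13.png

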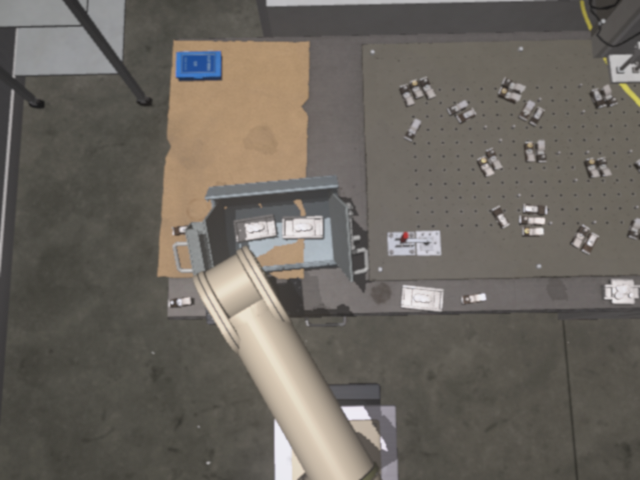

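Both pictures show both doors past square: left 1.72 rad, right 1.90. The castings show inside at top-view (257,229) and (303,227). The loose casting (422,297) and the blocks (180,302), (182,230) and (474,297) are where they began, and the arm is clear.

```bash
python3 - <<'E'
from workcell import ctrl
print(ctrl.hand_in())
E
```

```text
the job is handed in; nothing more can be done
None
```

Both cupboard doors are open past square and the job is handed in. It took about 26.7 s of the 64 s allowed.

- **Left door:** I swung it open first by its handle, then pushed it past square from the inside. Depth data from both cameras gives 1.72 rad.
- **Bolt:** I gripped the knob and drew it down 18.1 mm. It then stalled against the stop, with the push rising from about 3 N to about 10 N, so it was not rammed.
- **Right door:** I lifted it by its handle and pushed it the rest of the way from the inside. It ran on to about 1.90 rad, at the end of its travel, which is farther than the 1.7 I was aiming for.
- **Loose parts:** The loose casting and the three clamp blocks are at the same pixels in the top view as at the start, checked by eye.
- **Forces:** The largest I read at the end of a move was about 12 N. The arm was clear of everything at the end.

I could not tilt the tool as your notes advise, because the moves only shift it and turn it about its own axis. The knob stood at the low end of its range, where a vertical gripper clears the hood, and no contact with the hood showed in the forces. No check failed or disagreed.

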